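Reset the hob's gas cut-off with its two-button interlock

TASK

The gas cut-off on the glass shelf over the hob has tripped. With one fingertip on each of its two buttons, press both fully down together and keep them down without letting up until the steel tongue has crept all the way out of the unit's side, then let go so that both buttons spring back up and the tongue stays out. Do not grasp or lift anything, do not press the top of the spice grinder, and leave the other things where they stand.

Things in the scene. Friction and masses are not known exactly. Their poses are not given: they have to be found in the camera images.
- reset_unit: gas cut-off reset unit: low white box fixed on the glass shelf (middle or either end), 78 (x) x 132 (y) x 47.5 mm high. Origin: centre of its underside, on the shelf; z up, y along the row of its two buttons, +x the long side (away from the robot) where the tongue comes out. Turned up to 0.6 rad. Neighbours 95 mm high at most stand 45 mm or more from its buttons.
- button_left_top (a point): centre of the flat top of the round steel push button at y = +30 mm on the unit, 29 mm across, 61 mm above the shelf when up (13.5 mm above the unit's top). The two buttons are 60 mm apart between centres, 31 mm between nearest edges. The point moves down with the button.
- button_right_top (a point): the same for the other, identical button, at y = -30 mm on the unit.
- button_left (a joint): left button's travel, m: 0 up, 0.007 fully down (stop). Spring 2 N at the start, 4.8 N at the stop. Counts as down past 0.0048. Each button has its own catch on the tongue, so the tongue moves only while both are down; if one is let up early the tongue stops and jams the buttons partly down.
- button_right (a joint): the same for the right button.
- tongue (a joint): travel of the tongue in m: 0 in (only its end shows, flush with the side), 0.032 fully out. While both buttons are down it creeps out by itself on a damped spring in about 3 s. Once fully out it stays out when the buttons are let go.
- tongue_tip (a point): middle of the tongue's outer edge. The tongue is a flat steel bar 40 mm wide and 6 mm thick, 30 mm above the shelf; it moves along the unit's +x, from 36 mm to 68 mm from the unit's centre.
- shelf: narrow glass shelf, 190 (x) x 880 (y) mm, 10 mm thick, its upper face 140 mm above the worktop, fixed on four steel legs at its ends. Origin: on the worktop under its centre; z up.
- canister: lime-green closed plastic canister, 84 mm across, 95 mm high, loose on the shelf; origin at the centre of its underside. A bystander.
- mortar: small wooden mortar, 86 mm across at the rim, 66 mm high, loose on the shelf; origin at the centre of its underside. A bystander.
- grinder: stainless spice grinder, 56 mm across, 137 mm high with its press top, loose near the +y end of the shelf; origin at the centre of its underside. A bystander.
- grinder_top (a joint): travel of the grinder's press top in m: 0 up, 0.008 pressed. Not to be pressed.
- tin_strip: two closed round tins, 56 mm across, stuck to an upright steel strip on a foot, 130 mm wide, 75 mm high, loose near the -y end of the shelf; origin at the centre of its foot's underside. A bystander.
- saucepan: small steel saucepan, 124 mm across, 60 mm high, on the hob's left front grate, 42 mm above the worktop; origin at the centre of its underside. A bystander.
- trivet: flat ring of hard silicone, 150 mm across, 9 mm thick, on the hob's right front grate, 42 mm above the worktop; origin at the centre of its underside. A bystander.
- wood_spoon: wooden spoon, 240 mm long, lying on the hob between the two front burners; origin near its middle. A bystander.

How it is judged:
By the outcome, as a careful person would: the job done as asked, in the order asked, and still so for the second after the job is handed in, with the robot touching nothing.
It also fails if it takes over 38 s, if anything falls off the work surface, if the arm or the gripper's body presses on something with over 40 N, if the wrist force passes 120 N, or if a joint passes its speed limit or range.

ROBOT

A 6-joint arm with a two-finger parallel gripper is mounted at the origin on the work surface. World frame = base frame: x ahead of the robot, y to its left, z up, the work surface at z = 0. Lengths are in m, angles in rad, forces in N, time in s.
With the tool pointing down it reaches from about 0.3 to 0.95 m from the base axis. Payload 3.1 kg.
Tool frame: the origin (TCP) lies between the finger pads; the fingertips stand 11 mm ahead of it and the grasp point (between the pads) lies 8 mm behind it (finger_overhang is the distance from the TCP to the fingertips, in m); z points along the fingers, y is the direction in which the jaws open and shut (so a half turn about z gives the same grasp; the last joint's range is limited). The gripper opens to 85 mm and grips with 20 to 120 N. Pads are 22 mm wide; open, the fingers measure 114 mm over their backs; the gripper's body (76 mm by 85 mm) begins 54 mm behind the grasp point. The pads swing forward as they close: fully open they stand 13 mm farther back than shut.
Start: joints at [1.113, 0.308, 1.634, -0, 1.2, -0.07], TCP at [0.236, 0.579, 0.242] pointing down, gripper open.
Joint ranges: [-3.06, 3.06], [-0.79, 1.96], [0.05, 2.63], [-1.19, 4.34], [0.05, 2.64], [-2.94, 2.94]. Speed limits (rad/s): [2.79, 2.79, 3.14, 3.14, 3.14, 3.14].

INTERFACE

Orientations are given as a rotation vector (axis times angle).
In Python, from cell import * gives the robot as it stands. The module is installed in compiled form; this text tells all that it offers.
- The arm moves only by the tool carry_out, never from a script. Its argument "steps" is text: rows parted by semicolons, each of 7 numbers parted by spaces: the finger opening in cm, from 0 to 8.54, then the shift along the world's x, y, z in cm, then the turn, a rotation vector about the world's x, y, z in rad. In form: claw tx ty tz rx ry rz; .... A call has 1 to 20 rows; each row shifts and turns the commanded pose from where the row before left it; what a row does not reach is not made up. A row lasts 1/10 s, in which the tool goes at most 50 mm and 8.59 degrees, less where a joint would pass 70% of its speed; a pose out of reach is approached as far as the arm can. A call with a gripper value outside its range is refused whole. The fingers move at their own pace and stop on an object; "grip_force" is the grip in N (left out, the last holds). Time passes only in rows, so rows that do not move let the fingers close. It gives the time, the measured TCP pose, the force and the opening at its end, in the units of the state.
- read_state(): the state, without advancing time (a new reading comes with each control period).
- capture(name): name is "side" or "top" or "wrist"; returns a dict with "color" (480x640x3 uint8, red, green, blue), "range_z" (480x640 float32, m along the optical axis (not along the pixel's ray), 0 where there is no reading), "camera_matrix" (3x3 intrinsics, pixels), "pose" (4x4, takes a point from camera to world coordinates). Camera axes: x right, y up, looking along -z (the intrinsics and any distortion apply to the point x, -y, -z); pixel columns grow to the right and rows downward; lengths in m; the calibration is good to about 2 mm. The wrist camera is an equidistant fisheye: a pixel r from the principal point sees the ray r / f radians off the axis. A picture is of the moment at which its call begins.
- sign_off(): hands the job in, once; it reports no verdict.
The state is a dict: "time_s": time; "joint_positions": joint angles; "qvel": joint speeds; "joint_torque": joint torques, N m; "tool_pos": TCP position; "eef_rot": TCP orientation; "ft_force": force on the tool from outside, world axes, zero at the start; "wrist_torque": the same for the moment, N m; "gripper_width": opening from 0.0 (shut) to 1.0 (fully open).
Only numpy, scipy, OpenCV 4.12 (cv2) and the standard library are available. Lean on these libraries where they do the work, as an engineer would, in place of code of your own. Each camera call takes 0.05 s, during which the arm holds its last target.

## Working session

There is one attempt and no reset: what is moved stays moved. The work goes in short steps, Python scripts to look and compute and a tool call to move; the robot and the scene stay as the last step left them, time stands still between calls to the robot, and variables do not carry over. Pictures are saved under pics/ and viewed, and the job is handed in when it is done.

Besides the shell and the picture viewer there is one more tool, called after "Emit:" as a command line: name --argument value ..., lists and objects as JSON in quotes. carry_out: Moves the arm, as the interface text tells. Its arguments: {"type":"object","properties":{"steps":{"type":"string"},"grip_force":{"type":"number"}},"required":["steps"]}

```bash
mkdir -p pics; cat > h.py <<'E'
from cell import *
import numpy as np, cv2
def save(n,f):
    c=capture(n); cv2.imwrite('pics/'+f,cv2.cvtColor(c['color'],cv2.COLOR_RGB2BGR)); np.savez('pics/'+f[:-4]+'.npz',**c); return c
def pts(c):
    K=c['camera_matrix'];z=c['range_z'];v,u=np.mgrid[:480,:640]
    P=np.stack([(u-K[0,2])/K[0,0]*z,-(v-K[1,2])/K[1,1]*z,-z],-1)
    T=c['pose'];W=P@T[:3,:3].T+T[:3,3];W[z==0]=np.nan;return W
E
python3 - <<'E'
from h import *
s=read_state();print({k:np.round(v,3) for k,v in s.items()})
for n in('top','side'):
    c=save(n,n+'1.png');print(n,c['camera_matrix'],c['pose'].round(3))
E
```

```text
{'time_s': np.float64(0.0), 'joint_positions': array([ 1.113,  0.309,  1.635,  0.   ,  1.2  , -0.07 ]), 'qvel': array([ 0.   , -0.001,  0.   , -0.   ,  0.   , -0.002]), 'joint_torque': array([-0.0000e+00, -4.1526e+01, -2.7666e+01,  0.0000e+00,  1.0000e-02,
        0.0000e+00]), 'tool_pos': array([0.236, 0.578, 0.241]), 'eef_rot': array([-6.050e-01, -3.082e+00,  3.000e-03]), 'ft_force': array([ 0.01 ,  0.086, -0.586]), 'wrist_torque': array([-0.017, -0.064, -0.012]), 'gripper_width': np.float64(1.002)}
top [[553.91373226   0.         315.97185989]
 [  0.         553.91373226 240.40064442]
 [  0.           0.           1.        ]] [[ 0.008  0.996 -0.091  0.376]
 [-1.     0.007 -0.015  0.003]
 [-0.015  0.091  0.996  1.389]
 [ 0.     0.     0.     1.   ]]
side [[570.64547141   0.         326.55168908]
 [  0.         570.64547141 237.99701365]
 [  0.           0.           1.        ]] [[ 0.832  0.431 -0.348 -0.028]
 [-0.554  0.657 -0.511 -0.737]
 [ 0.008  0.618  0.786  1.314]
 [ 0.     0.     0.     1.   ]]
```

View pics/top1.png

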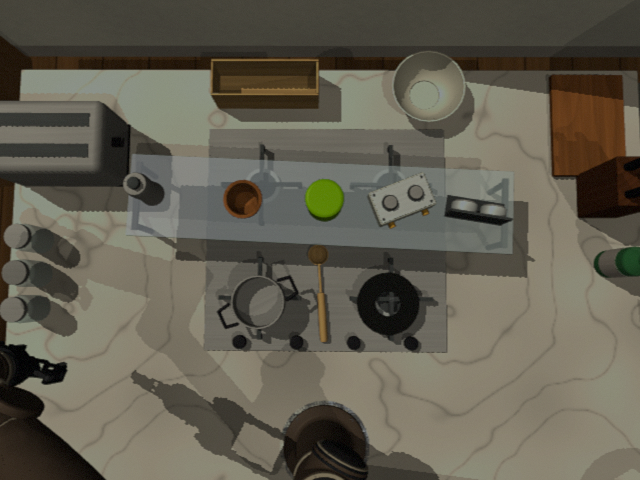

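View pics/side1.png

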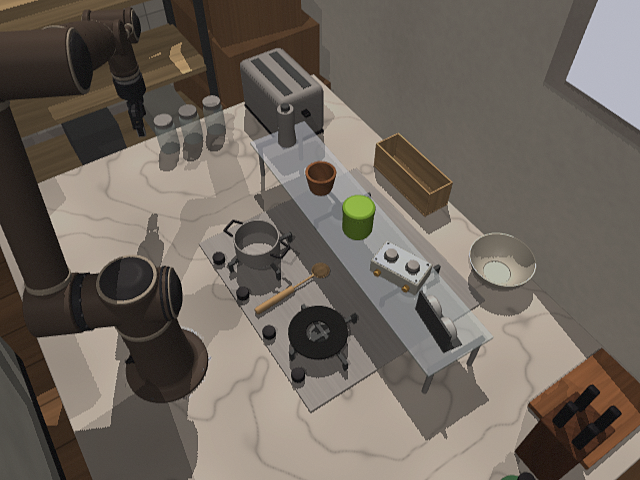

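The top view shows the unit at about (402,200), with its buttons near (390,203) and (417,194). The canister is to its left at (325,200) and the tin strip to its right at (478,208). Next I'll measure the buttons from both views.

```bash
python3 - <<'E'
from h import *
for n,(r0,r1,c0,c1) in (('top',(165,235,362,445)),('side',(235,300,365,445))):
    c=dict(np.load(f'pics/{n}1.npz'));W=pts(c)
    sub=W[r0:r1,c0:c1]
    for lo,hi,nm in((.195,.21,'btn'),(.180,.193,'box')):
        m=((sub[...,2]>lo)&(sub[...,2]<hi)).astype(np.uint8)
        k,l,st,ce=cv2.connectedComponentsWithStats(m)
        for i in range(1,k):
            if st[i,4]>30:
                p=sub[l==i];print(n,nm,st[i],ce[i]+[c0,r0],p.mean(0).round(4),p.min(0).round(3),p.max(0).round(3),
                 cv2.minAreaRect((p[:,:2]*1000).astype(np.float32)))
    im=c['color'][r0-10:r1+10,c0-10:c1+10];cv2.imwrite(f'pics/z{n}.png',cv2.resize(im[...,::-1],None,fx=6,fy=6,interpolation=cv2.INTER_CUBIC))
c=dict(np.load('pics/top1.npz'));W=pts(c)
for nm,(r0,r1,c0,c1),zz in(('can',(170,230,295,350),.225),('tins',(180,230,435,520),.16),('mort',(170,225,215,270),.17),('grinder',(160,210,115,165),.2)):
    s=W[r0:r1,c0:c1].reshape(-1,3);s=s[s[:,2]>zz];print(nm,s.min(0).round(3),s.max(0).round(3))
E
```

```text
top btn [ 47  21  14  13 134] [415.20895522 192.17164179] [ 0.5917 -0.1933  0.1998] [ 0.578 -0.208  0.195] [ 0.605 -0.18   0.205] ((592.0131225585938, -193.308349609375), (27.687088012695312, 26.551231384277344), 67.03083038330078)
top btn [ 21  31  14  13 131] [389.58778626 201.96183206] [ 0.5699 -0.1378  0.1998] [ 0.557 -0.152  0.195] [ 0.584 -0.124  0.205] ((570.2003173828125, -137.783447265625), (26.20212173461914, 26.709266662597656), 45.87714385986328)
top box [   6    7   68   53 1783] [401.18283791 198.42288278] [ 0.5802 -0.1648  0.1863] [ 0.524 -0.239  0.18 ] [ 0.64  -0.092  0.193] ((581.2034912109375, -165.95245361328125), (78.11170196533203, 132.02938842773438), 21.670856475830078)
side btn [ 21  13  11  12 104] [390.97115385 252.97115385] [ 0.5691 -0.139   0.2014] [ 0.556 -0.152  0.196] [ 0.587 -0.125  0.209] ((569.5635986328125, -138.64649963378906), (30.81003189086914, 24.67011260986328), 53.60374069213867)
side btn [ 42  24  12  12 108] [412.50925926 264.5       ] [ 0.5912 -0.1947  0.2016] [ 0.577 -0.208  0.195] [ 0.608 -0.18   0.208] ((591.595703125, -194.3488006591797), (30.263395309448242, 26.499732971191406), 54.03295135498047)
side btn [61 59 12  6 40] [430.975 296.725] [ 0.5669 -0.2908  0.2059] [ 0.559 -0.303  0.197] [ 0.575 -0.278  0.21 ] ((567.2091064453125, -290.864990234375), (15.460232734680176, 24.87925148010254), 3.8432133197784424)
side box [   6    5   61   47 1208] [401.34519868 263.63493377] [ 0.5778 -0.1708  0.1879] [ 0.522 -0.239  0.18 ] [ 0.639 -0.092  0.193] ((580.5030517578125, -165.82321166992188), (83.82801055908203, 133.1550750732422), 21.676881790161133)
can [ 0.531 -0.036  0.226] [0.614 0.047 0.24 ]
tins [ 0.53  -0.395  0.16 ] [ 0.578 -0.239  0.219]
mort [0.532 0.14  0.17 ] [0.616 0.225 0.211]
grinder [0.568 0.372 0.201] [0.622 0.422 0.28 ]
```

View pics/ztop.png

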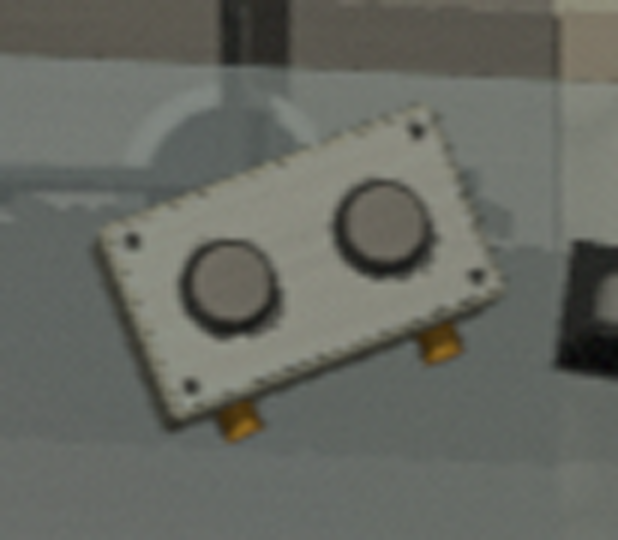

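View pics/zside.png

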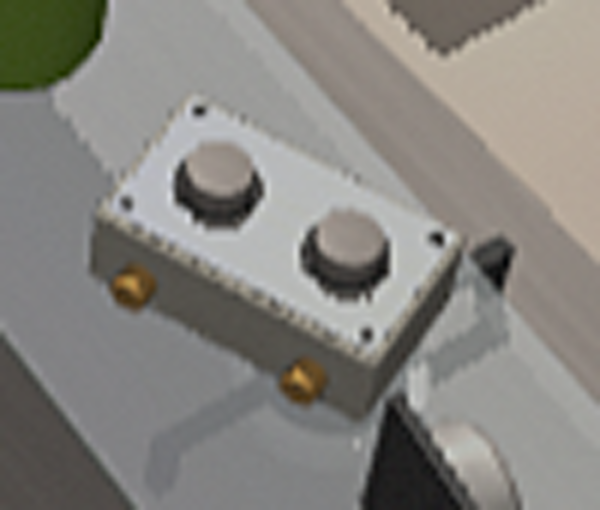

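Both views agree:
- **Unit centre:** (0.581, -0.166), yaw about 0.375 rad.
- **Buttons:** (0.570, -0.138) and (0.592, -0.194), 60 mm apart, tops at about 0.200. These match the given sizes.

Next I'll move above the unit with the fingers set 60 mm apart between centres.

Emit:
carry_out --steps "4.6 1.73 -3.72 0.4 0 0 -0.119;4.6 1.73 -3.72 0.4 0 0 -0.119;4.6 1.73 -3.72 0.4 0 0 -0.119;4.6 1.73 -3.72 0.4 0 0 -0.119;4.6 1.73 -3.72 0.4 0 0 -0.119;4.6 1.73 -3.72 0.4 0 0 -0.119;4.6 1.73 -3.72 0.4 0 0 -0.119;4.6 1.73 -3.72 0.4 0 0 -0.119;4.6 1.73 -3.72 0.4 0 0 -0.119;4.6 1.73 -3.72 0.4 0 0 -0.119;4.6 1.73 -3.72 0.4 0 0 -0.119;4.6 1.73 -3.72 0.4 0 0 -0.119;4.6 1.73 -3.72 0.4 0 0 -0.119;4.6 1.73 -3.72 0.4 0 0 -0.119;4.6 1.73 -3.72 0.4 0 0 -0.119;4.6 1.73 -3.72 0.4 0 0 -0.119;4.6 1.73 -3.72 0.4 0 0 -0.119;4.6 1.73 -3.72 0.4 0 0 -0.119;4.6 1.73 -3.72 0.4 0 0 -0.119;4.6 1.73 -3.72 0.4 0 0 -0.119"

```text
time_s: 2.1
tool_pos: [0.5825, -0.167, 0.3218]
eef_rot: [-3.088, -0.576, 0.001]
ft_force: [0.4, 1.1, 0.0]
gripper_width: 0.54
```

```bash
python3 - <<'E'
from h import *
c=save('wrist','w1.png');print(c['camera_matrix'],c['pose'].round(3))
s=save('side','side2.png')
im=s['color'][130:310,300:500];cv2.imwrite('pics/side2z.png',cv2.resize(im[...,::-1],None,fx=3,fy=3,interpolation=cv2.INTER_CUBIC))
s=read_state();print({k:np.round(v,4) for k,v in s.items()})
E
```

```text
[[371.64829954   0.         315.99312944]
 [  0.         371.64829954 239.57537217]
 [  0.           0.           1.        ]] [[ 0.36   0.898  0.254  0.648]
 [-0.933  0.346  0.099 -0.141]
 [ 0.001 -0.273  0.962  0.453]
 [ 0.     0.     0.     1.   ]]
{'time_s': np.float64(2.2), 'joint_positions': array([-0.3541,  0.2136,  1.5901, -0.002 ,  1.336 ,  0.8492]), 'qvel': array([ 0.0506, -0.0366,  0.0646,  0.0574,  0.0455, -0.0408]), 'joint_torque': array([ -0.9605, -37.8973, -29.7558,  -0.2275,  -0.2064,   0.1987]), 'tool_pos': array([ 0.5838, -0.1701,  0.3219]), 'eef_rot': array([3.086e+00, 5.743e-01, 1.000e-03]), 'ft_force': array([-0.1682,  0.4485,  0.2717]), 'wrist_torque': array([-0.0475, -0.0314,  0.0627]), 'gripper_width': np.float64(0.536)}
```

View pics/w1.png

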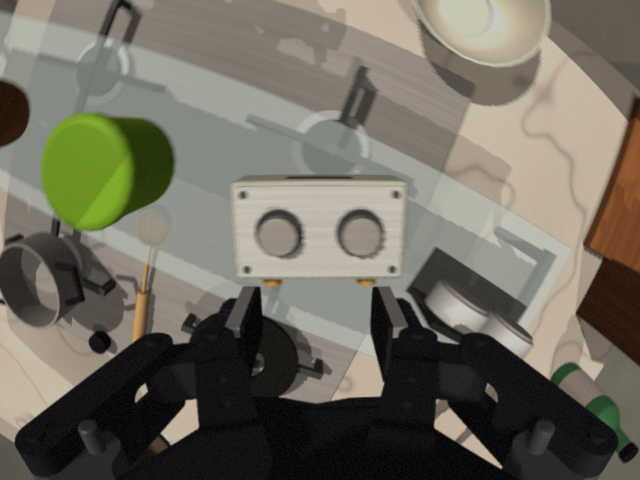

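View pics/side2z.png

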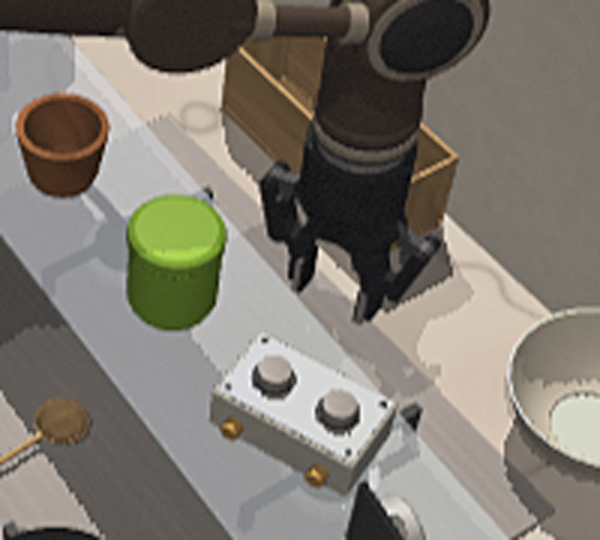

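The wrist view shows both buttons, at about (278,235) and (359,233), with the two pads below them in the picture. I'll let the arm settle, then measure again from the wrist view.

Emit:
carry_out --steps "4.6 0 0 0 0 0 0;4.6 0 0 0 0 0 0;4.6 0 0 0 0 0 0"

```text
time_s: 2.5
tool_pos: [0.5818, -0.1641, 0.322]
eef_rot: [-3.086, -0.586, 0.001]
ft_force: [-0.5, 0.6, -0.4]
gripper_width: 0.541
```

```bash
cat >> h.py <<'E'
def ray(c,u,v):
    K=c['camera_matrix'];dx,dy=(u-K[0,2]),(v-K[1,2]);r=np.hypot(dx,dy);t=r/K[0,0]
    d=np.array([np.sin(t)*dx/r,-np.sin(t)*dy/r,-np.cos(t)]);return c['pose'][:3,:3]@d,c['pose'][:3,3]
def plane(c,u,v,z):
    d,o=ray(c,u,v);return o+d*(z-o[2])/d[2]
E
python3 - <<'E'
from h import *
from scipy.spatial.transform import Rotation as R
s=read_state();print({k:np.round(s[k],4) for k in('time_s','tool_pos','eef_rot','ft_force','gripper_width')})
c=save('wrist','w2.png')
g=cv2.cvtColor(c['color'],cv2.COLOR_RGB2GRAY)
z=c['range_z']
# world pts all
v,u=np.mgrid[:480,:640];K=c['camera_matrix'];dx=u-K[0,2];dy=v-K[1,2];r=np.hypot(dx,dy)+1e-9;t=r/K[0,0]
k=np.tan(t)*z
P=np.stack([k*dx/r,-k*dy/r,-z],-1);W=P@c['pose'][:3,:3].T+c['pose'][:3,3];W[(z==0)|(t>1.4)]=np.nan
sub=W[170:300,220:420]
m=((sub[...,2]>.195)&(sub[...,2]<.212)).astype(np.uint8)
n,l,st,ce=cv2.connectedComponentsWithStats(m)
for i in range(1,n):
    if st[i,4]>100:
        q=ce[i]+[220,170];print(st[i],q,sub[l==i].mean(0).round(4),plane(c,*q,.201).round(4))
Rt=R.from_rotvec(s['eef_rot']).as_matrix()
L=(W-s['tool_pos'])@Rt
m=(np.abs(L[...,2])<.03)&(np.abs(L[...,0])<.03)&(np.abs(L[...,1])<.06)
for sg in(1,-1):
    q=L[m&(L[...,1]*sg>0)];print(sg,len(q),q.min(0).round(4),q.max(0).round(4))
    for a in np.arange(-.03,.02,.005):
        w=q[(q[:,2]>a)&(q[:,2]<a+.005)]
        if len(w):print(a.round(3),len(w),w.min(0).round(4)[:2],w.max(0).round(4)[:2])
print('tool y',Rt[:,1].round(3))
cv2.imwrite('pics/w2z.png',cv2.resize(c['color'][160:400,180:440,::-1],None,fx=2.3,fy=2.3))
E
```

```text
{'time_s': np.float64(2.5), 'tool_pos': array([ 0.5818, -0.1641,  0.322 ]), 'eef_rot': array([-3.0857e+00, -5.8620e-01,  1.1000e-03]), 'ft_force': array([-0.4921,  0.6278, -0.396 ]), 'gripper_width': np.float64(0.5412)}
[  39   47   41   40 1239] [279.30669895 236.47861178] [ 0.5727 -0.1394  0.2006] [ 0.5729 -0.1394  0.201 ]
[ 123   47   40   40 1233] [362.58718573 236.513382  ] [ 0.5944 -0.1944  0.2007] [ 0.5945 -0.1943  0.201 ]
1 2348 [-0.0109  0.0221 -0.03  ] [0.013  0.0365 0.0087]
-0.03 560 [-0.0097  0.0222] [0.013  0.0292]
-0.025 322 [-0.0099  0.0221] [0.0127 0.0361]
-0.02 344 [-0.0109  0.0222] [0.0127 0.0362]
-0.015 304 [-0.0104  0.0223] [0.0127 0.0362]
-0.01 309 [-0.0103  0.0222] [0.0127 0.0365]
-0.005 269 [-0.0097  0.0223] [0.0128 0.0362]
0.0 176 [-0.0108  0.0222] [0.0125 0.0351]
0.005 64 [-0.0096  0.0222] [0.0115 0.0254]
-1 2363 [-0.0106 -0.0374 -0.03  ] [ 0.013  -0.023   0.0086]
-0.03 569 [-0.0105 -0.0323] [ 0.013  -0.0231]
-0.025 316 [-0.0106 -0.037 ] [ 0.0129 -0.023 ]
-0.02 344 [-0.0096 -0.0371] [ 0.0126 -0.0231]
-0.015 312 [-0.0099 -0.0371] [ 0.0126 -0.0231]
-0.01 303 [-0.0098 -0.0373] [ 0.0127 -0.0231]
-0.005 276 [-0.0105 -0.0374] [ 0.0127 -0.0231]
0.0 185 [-0.0106 -0.0361] [ 0.0124 -0.0231]
0.005 58 [-0.0101 -0.0245] [ 0.0116 -0.0231]
tool y [ 0.367 -0.93  -0.001]
```

View pics/w2z.png

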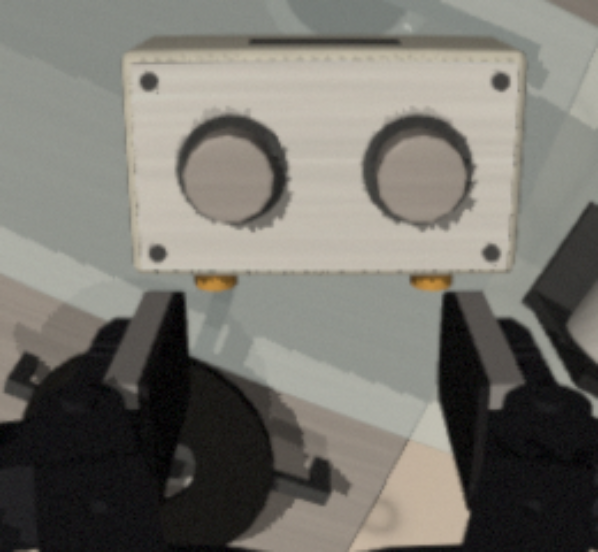

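The wrist view agrees to within about 3 mm: centre (0.5836, -0.1669), tops at 0.2007. The fingers sit symmetric at ±22 to 37 mm along the jaw axis, so an opening of 5.0 cm keeps both tips well on the buttons. I'll go down to just above them.

Emit:
carry_out --steps "5.0 0 -0.1 -1 0 0 0;5.0 0 0 -1.2 0 0 0;5.0 0 0 -1.2 0 0 0;5.0 0 0 -1.2 0 0 0;5.0 0 0 -1.2 0 0 0;5.0 0 0 -1.2 0 0 0;5.0 0 0 -1 0 0 0;5.0 0 0 -0.8 0 0 0;5.0 0 0 -0.6 0 0 0;5.0 0 0 -0.3 0 0 0;5.0 0 0 0 0 0 0;5.0 0 0 0 0 0 0;5.0 0 0 0 0 0 0;5.0 0 0 0 0 0 0"

```text
time_s: 3.95
tool_pos: [0.5827, -0.1665, 0.2259]
eef_rot: [3.086, 0.584, 0.001]
ft_force: [-0.3, 0.4, -0.1]
gripper_width: 0.585
```

```bash
python3 - <<'E'
from h import *
s=read_state();print({k:np.round(s[k],4) for k in('time_s','tool_pos','eef_rot','ft_force','gripper_width','qvel')})
c=save('wrist','w3.png')
cv2.imwrite('pics/w3z.png',cv2.resize(c['color'][160:400,180:440,::-1],None,fx=2.3,fy=2.3))
s=save('side','side3.png')
im=s['color'][190:310,340:480];cv2.imwrite('pics/side3z.png',cv2.resize(im[...,::-1],None,fx=4,fy=4,interpolation=cv2.INTER_CUBIC))
E
```

```text
{'time_s': np.float64(3.95), 'tool_pos': array([ 0.5827, -0.1665,  0.2259]), 'eef_rot': array([3.0863e+00, 5.8370e-01, 1.5000e-03]), 'ft_force': array([-0.3001,  0.3662, -0.1343]), 'gripper_width': np.float64(0.5853), 'qvel': array([-0.0012,  0.0011,  0.0011, -0.0017, -0.0004, -0.    ])}
```

View pics/w3z.png

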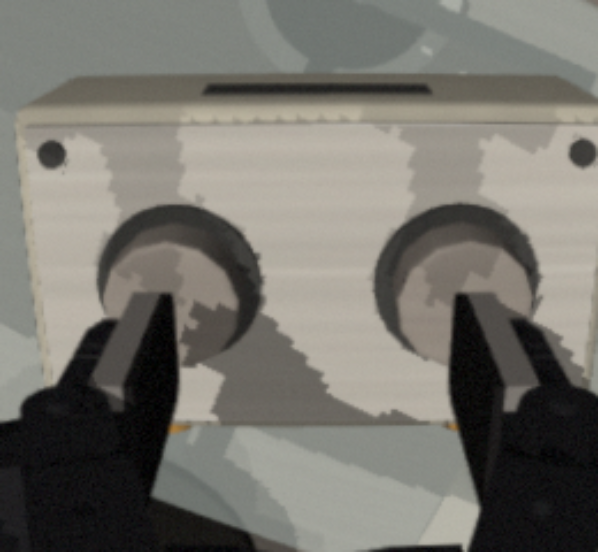

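View pics/side3z.png

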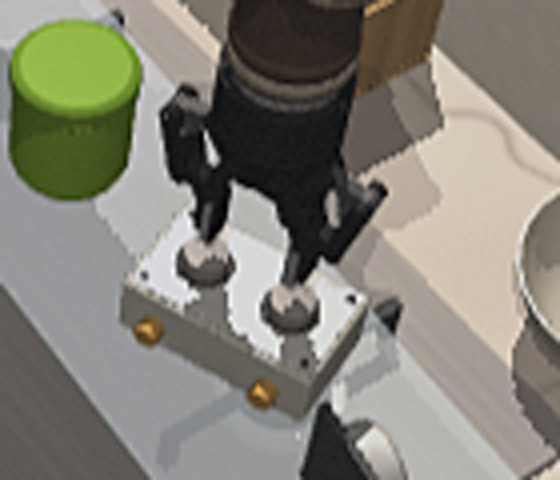

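Both tips are centred over their buttons to within about 1 mm, and the tongue slot is on the far side. I'll press down in small steps and watch the force.

Emit:
carry_out --steps "5.0 0 0 -0.5 0 0 0;5.0 0 0 -0.4 0 0 0;5.0 0 0 -0.3 0 0 0;5.0 0 0 -0.2 0 0 0;5.0 0 0 -0.2 0 0 0;5.0 0 0 -0.2 0 0 0;5.0 0 0 -0.2 0 0 0"

```text
time_s: 4.75
tool_pos: [0.5823, -0.1664, 0.2063]
eef_rot: [-3.087, -0.584, 0.001]
ft_force: [-3.5, 1.1, 6.5]
gripper_width: 0.587
```

6.5 N in total means both buttons are about 3 mm down. I'll continue to the stop.

Emit:
carry_out --steps "5.0 0 0 -0.2 0 0 0;5.0 0 0 -0.2 0 0 0;5.0 0 0 -0.1 0 0 0;5.0 0 0 -0.1 0 0 0;5.0 0 0 0 0 0 0"

```text
time_s: 5.25
tool_pos: [0.5823, -0.1664, 0.202]
eef_rot: [3.087, 0.584, -0.0]
ft_force: [-4.9, 1.8, 11.3]
gripper_width: 0.587
```

Emit:
carry_out --steps "5.0 0 0 -0.1 0 0 0;5.0 0 0 -0.1 0 0 0;5.0 0 0 0 0 0 0;5.0 0 0 0 0 0 0"

```text
time_s: 5.65
tool_pos: [0.5824, -0.1664, 0.2019]
eef_rot: [3.087, 0.584, -0.0]
ft_force: [-8.8, 1.9, 17.8]
gripper_width: 0.589
```

```bash
python3 - <<'E'
from h import *
s=read_state();print({k:np.round(s[k],4) for k in('time_s','tool_pos','ft_force','wrist_torque','gripper_width')})
c=save('wrist','w4.png')
cv2.imwrite('pics/w4z.png',cv2.resize(c['color'][120:400,180:440,::-1],None,fx=2.1,fy=2.1))
E
```

```text
{'time_s': np.float64(5.65), 'tool_pos': array([ 0.5824, -0.1664,  0.2019]), 'ft_force': array([-8.7733,  1.8539, 17.7665]), 'wrist_torque': array([0.4665, 1.3875, 0.0149]), 'gripper_width': np.float64(0.5887)}
```

View pics/w4z.png

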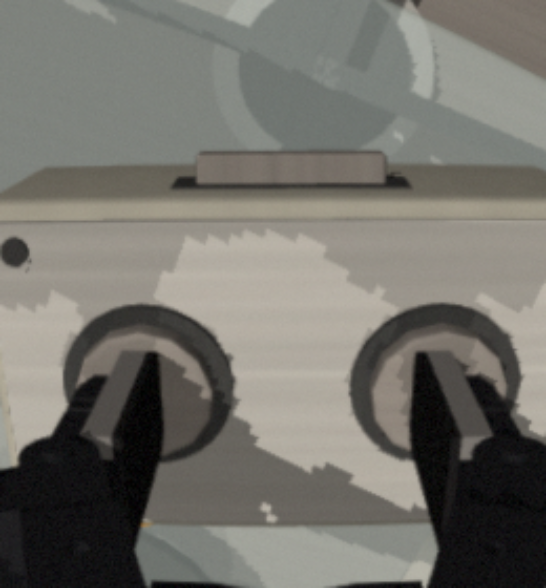

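The buttons are at the stop: z did not change while the force rose to 17.8 N. In the picture the tongue is creeping out at the top, at about (290,168). I'll hold here.

Emit:
carry_out --steps "5.0 0 0 0 0 0 0;5.0 0 0 0 0 0 0;5.0 0 0 0 0 0 0;5.0 0 0 0 0 0 0;5.0 0 0 0 0 0 0;5.0 0 0 0 0 0 0;5.0 0 0 0 0 0 0;5.0 0 0 0 0 0 0;5.0 0 0 0 0 0 0;5.0 0 0 0 0 0 0;5.0 0 0 0 0 0 0;5.0 0 0 0 0 0 0;5.0 0 0 0 0 0 0;5.0 0 0 0 0 0 0;5.0 0 0 0 0 0 0;5.0 0 0 0 0 0 0;5.0 0 0 0 0 0 0;5.0 0 0 0 0 0 0;5.0 0 0 0 0 0 0;5.0 0 0 0 0 0 0"

```text
time_s: 7.7
tool_pos: [0.5824, -0.1664, 0.2019]
eef_rot: [3.087, 0.584, 0.0]
ft_force: [-8.5, 2.7, 18.9]
gripper_width: 0.585
```

Emit:
carry_out --steps "5.0 0 0 0 0 0 0;5.0 0 0 0 0 0 0;5.0 0 0 0 0 0 0;5.0 0 0 0 0 0 0;5.0 0 0 0 0 0 0;5.0 0 0 0 0 0 0;5.0 0 0 0 0 0 0;5.0 0 0 0 0 0 0;5.0 0 0 0 0 0 0;5.0 0 0 0 0 0 0;5.0 0 0 0 0 0 0;5.0 0 0 0 0 0 0;5.0 0 0 0 0 0 0;5.0 0 0 0 0 0 0;5.0 0 0 0 0 0 0"

```text
time_s: 9.2
tool_pos: [0.5824, -0.1664, 0.2019]
eef_rot: [3.087, 0.584, 0.0]
ft_force: [-8.1, 2.3, 18.8]
gripper_width: 0.581
```

```bash
cat > t.py <<'E'
from h import *
import sys
f=sys.argv[1]
s=read_state();print({k:np.round(s[k],4) for k in('time_s','tool_pos','ft_force','gripper_width')})
c=save('wrist',f+'.png')
z=c['range_z'];v,u=np.mgrid[:480,:640];K=c['camera_matrix'];dx=u-K[0,2];dy=v-K[1,2];r=np.hypot(dx,dy)+1e-9;t=r/K[0,0]
k=np.tan(t)*z
P=np.stack([k*dx/r,-k*dy/r,-z],-1);W=P@c['pose'][:3,:3].T+c['pose'][:3,3];W[(z==0)|(t>1.4)]=np.nan
a=.375;d=W[...,:2]-[.5825,-.1665];X=d[...,0]*np.cos(a)+d[...,1]*np.sin(a);Y=-d[...,0]*np.sin(a)+d[...,1]*np.cos(a)
m=(abs(Y)<.03)&(X>.042)&(X<.09)&(abs(W[...,2]-.172)<.008)
if m.any():print('tongue n',m.sum(),'X',X[m].min().round(4),X[m].max().round(4),'Y',Y[m].min().round(3),Y[m].max().round(3),'z',np.median(W[...,2][m]).round(4))
for sg,nm in((1,'left'),(-1,'right')):
    b=(np.hypot(X,Y-sg*.03)<.011)&(W[...,2]>.18)&(W[...,2]<.21);print(nm,b.sum(),np.median(W[...,2][b]).round(4))
cv2.imwrite(f'pics/{f}z.png',cv2.resize(c['color'][100:400,160:460,::-1],None,fx=1.9,fy=1.9))
E
python3 t.py w5
```

```text
{'time_s': np.float64(9.2), 'tool_pos': array([ 0.5824, -0.1664,  0.2019]), 'ft_force': array([-8.1146,  2.2957, 18.8242]), 'gripper_width': np.float64(0.5814)}
tongue n 5458 X 0.042 0.068 Y -0.021 0.02 z 0.1729
left 987 0.1944
right 950 0.1946
```

View pics/w5z.png

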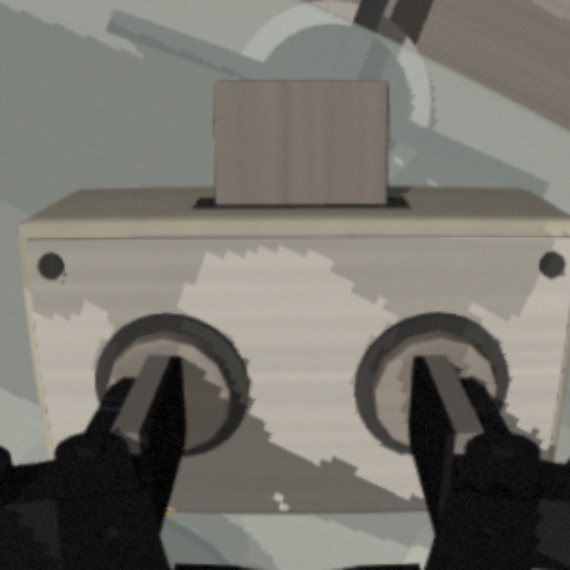

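The tongue tip is at X = 68 mm, which is fully out, and both button tops are at about 0.1945, fully down. I'll hold for another second and check that the tongue stops moving.

Emit:
carry_out --steps "5.0 0 0 0 0 0 0;5.0 0 0 0 0 0 0;5.0 0 0 0 0 0 0;5.0 0 0 0 0 0 0;5.0 0 0 0 0 0 0;5.0 0 0 0 0 0 0;5.0 0 0 0 0 0 0;5.0 0 0 0 0 0 0;5.0 0 0 0 0 0 0;5.0 0 0 0 0 0 0;5.0 0 0 0 0 0 0;5.0 0 0 0 0 0 0;5.0 0 0 0 0 0 0;5.0 0 0 0 0 0 0;5.0 0 0 0 0 0 0"

```text
time_s: 10.75
tool_pos: [0.5824, -0.1664, 0.2019]
eef_rot: [3.087, 0.584, 0.0]
ft_force: [-8.7, 1.9, 17.8]
gripper_width: 0.585
```

```bash
python3 t.py w6
```

```text
{'time_s': np.float64(10.75), 'tool_pos': array([ 0.5824, -0.1664,  0.2019]), 'ft_force': array([-8.6832,  1.8734, 17.7837]), 'gripper_width': np.float64(0.585)}
tongue n 5446 X 0.042 0.068 Y -0.021 0.02 z 0.1729
left 981 0.1944
right 922 0.1947
```

The tongue has stopped at its end, so I'll lift straight up.

Emit:
carry_out --steps "5.0 0 0 0.5 0 0 0;5.0 0 0 0.8 0 0 0;5.0 0 0 1 0 0 0;5.0 0 0 1 0 0 0;5.0 0 0 1.2 0 0 0;5.0 0 0 1.2 0 0 0;5.0 0 0 1.2 0 0 0;5.0 0 0 1.2 0 0 0;5.0 0 0 1 0 0 0;5.0 0 0 0.5 0 0 0;5.0 0 0 0 0 0 0;5.0 0 0 0 0 0 0;5.0 0 0 0 0 0 0;5.0 0 0 0 0 0 0"

```text
time_s: 12.2
tool_pos: [0.582, -0.1663, 0.2924]
eef_rot: [-3.086, -0.584, 0.002]
ft_force: [0.0, 0.2, -1.2]
gripper_width: 0.583
```

```bash
python3 t.py w7; python3 -c "
from h import *
save('top','top9.png')
c=dict(np.load('pics/top9.npz'));W=pts(c)
for nm,(r0,r1,c0,c1),zz in(('can',(170,230,295,350),.225),('tins',(180,230,435,520),.16),('mort',(170,225,215,270),.17),('grinder',(160,210,115,165),.2)):
    s=W[r0:r1,c0:c1].reshape(-1,3);s=s[(s[:,2]>zz)&(s[:,2]<.3)];print(nm,s.min(0).round(3),s.max(0).round(3))
"
```

```text
{'time_s': np.float64(12.2), 'tool_pos': array([ 0.582 , -0.1663,  0.2924]), 'ft_force': array([ 0.0156,  0.2326, -1.1926]), 'gripper_width': np.float64(0.5833)}
tongue n 2253 X 0.0422 0.0676 Y -0.021 0.02 z 0.1729
left 893 0.2008
right 886 0.201
can [ 0.532 -0.036  0.226] [0.614 0.047 0.241]
tins [ 0.529 -0.395  0.16 ] [ 0.578 -0.239  0.219]
mort [0.532 0.141 0.17 ] [0.616 0.224 0.212]
grinder [0.569 0.372 0.2  ] [0.621 0.422 0.283]
```

View pics/w7z.png

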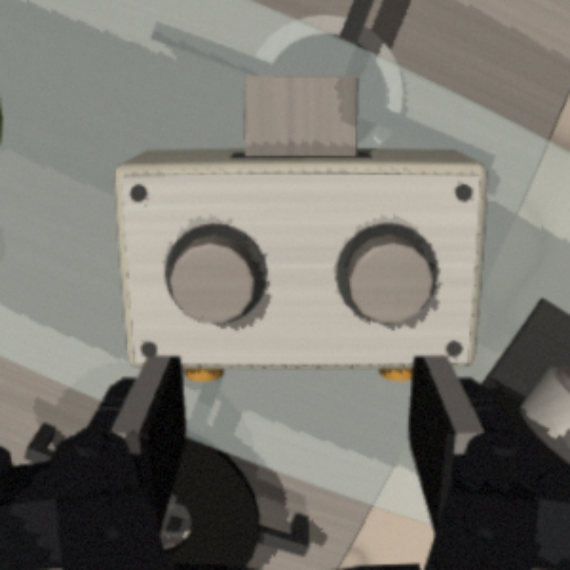

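Both buttons are back up at 0.201, the tongue is still out, the tool is clear, and the neighbours haven't moved.

```bash
python3 -c "
from cell import *
print(sign_off())"
```

```text
the job is handed in; nothing more can be done
None
```

The gas cut-off is reset: the steel tongue is all the way out and both buttons have sprung back up. I pressed both together, one fingertip on each, and held them on their stops for about 5 s with roughly 18 N in total. Then I lifted straight up, and the last reading was at 12.2 s of the 38 s allowed.

- **While holding:** the tongue tip was 68 mm from the unit's centre, which is fully out. It had not moved when I measured again 1.5 s later.
- **After release:** both button tops were back at 0.201 m and the tongue was still out (67.6 mm measured, within camera error). The gripper was about 80 mm clear of the buttons.
- **Other things:** the canister, mortar, grinder and tin strip measured where they stood before, to within about 1 mm, apart from a 3 mm scatter in the grinder's top height. I did not re-measure the saucepan, trivet or spoon, but the arm touched only the buttons.
- **Disagreement:** the wrist camera and the fixed cameras put the unit about 3 mm apart. I aimed between the two, and both fingertips landed well on the buttons.

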